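# Make up two watch repair job trays

## Robot

A 7-joint arm with a two-finger parallel gripper is mounted at the origin on a cart in front of the work surface, level with it; the furniture and walls round the work are solid. World frame = base frame: x ahead of the robot, y to its left, z up, the work surface at z = 0. Lengths are in m, angles in rad, forces in N, time in s.
With the tool pointing down it reaches from about 0.4 to 0.875 m from the base axis. Payload 19.3 kg.
Tool frame: the origin (TCP) lies where the fingers leave the gripper's body, on its centre line; the fingertips stand bot.tip_reach ahead of it and the grasp point (between the pads) lies 54 mm ahead of it (bot.tip_reach is the distance from the TCP to the fingertips, in m); z points along the fingers, y is the line along which they close (so a half turn about z gives the same grasp; the last joint's range is limited). The gripper opens to 85 mm and grips with 20 to 120 N. Pads are 22 mm wide; open, the fingers measure 114 mm over their backs; the gripper's body (76 mm by 85 mm) begins 54 mm behind the grasp point. The pads swing forward as they close: fully open they stand 13 mm farther back than shut.
Start: joints at [1.12, 0.521, -0.036, 1.599, 0.021, 1.021, -0.113], TCP at [0.232, -0.58, 0.304] pointing down, gripper open.
Joint ranges: [-2.91, 2.91], [-0.3, 2.13], [-1.5, 1.42], [0.17, 2.43], [-1.26, 4.41], [0.16, 1.93], [-2.52, 2.52]. Speed limits (rad/s): [1.89, 1.89, 2.39, 2.39, 3.01, 3.01, 3.01].

## Interface

Orientations are given as [roll, pitch, yaw] about the fixed x, y, z axes, in that order (R = Rz(yaw) Ry(pitch) Rx(roll)).
In Python, from workcell import bot gives the robot as it stands. The module is installed in compiled form; this text tells all that it offers.
- The arm moves only by the shell command python3 -m jog 'ROWS' [FORCE]. ROWS is JSON, a list that holds one entry, the list of rows, each a list of 7 numbers: the shift along the tool's x, y, z in mm, then the turn, a rotation vector about the tool's x, y, z in rad, then the opening, from 0 (shut) to 1 (fully open). In form: [[[tx, ty, tz, wx, wy, wz, fingers], ...]]. A call has 1 to 5 rows; each row shifts and turns the commanded pose from where the row before left it, along the tool's axes as they then stand; what a row does not reach is not made up. A row lasts 1/10 s, in which the tool goes at most 50 mm and 8.59 degrees, less where a joint would pass 70% of its speed; a pose out of reach is approached as far as the arm can. A call is refused whole if a number of a shift passes 50 or a number of a turn 0.15, either way. A call with a gripper value outside its range is refused whole. The fingers move at their own pace and stop on an object; FORCE is the grip in N (left out, the last holds). Time passes only in rows, so rows that do not move let the fingers close. It gives the time, the measured TCP pose, the force, the opening and the grip force at its end, in the units of the state.
- bot.observe(): the state, without advancing time (a new reading comes with each control period).
- bot.grab_frame(name): name is "scene" or "top" or "wrist"; returns a dict with "img" (420x560x3 uint8, red, green, blue), "intrinsics" (3x3 intrinsics, pixels), "R" (3x3) and "t" (3): a world point X has camera coordinates R X + t; the wrist camera has in their place "tool_from_camera" (4x4, takes a point from camera to tool coordinates, whose origin is the TCP and whose axes are the flange's). Camera axes: x right, y down, z forward; pixel columns grow to the right and rows downward; lengths in m; the calibration is good to about 2 mm. The wrist camera is an equidistant fisheye: a pixel r from the principal point sees the ray r / f radians off the axis. A picture is of the moment at which its call begins: read the wrist's pose just before it. There is no depth.
- bot.job_done(): hands the job in; it is judged then, once.
Trained networks look in a picture, given as the dict that the camera call returned (one of the last four; its "shot" number tells which), for a name from the list of things; names that differ only in an ending like _2 or _b are one class to them, and where a whole thing is asked for, a point or a joint stands for the part that bears it (a point fixed in the world has none). Each returns a list of dicts, best first, with "conf" (0 to 1); they miss things now and then, are a little off and sometimes report something else, mostly with a low value. They report only what shows in the picture. A call takes as long as a camera call. They do not tell look-alikes from the thing itself.
- bot.trace(query, picture): "region" (420x560 bool, what is visible of it).
- bot.spot_point(query, picture): "xyz" ([x, y, z] in m, in world coordinates, good to about 4 mm: a listed point, or the origin of a listed thing).
The state is a dict: "clock": time; "qpos": joint angles; "qd": joint speeds; "joint_efforts": joint torques, N m; "position": TCP position; "tool_rot": TCP orientation; "force": force on the tool from outside, world axes, zero at the start; "moment": the same for the moment, N m; "grip_width": finger opening in m; "finger_force": force on a finger pad.
Only numpy, scipy, OpenCV 4.12 (cv2) and the standard library are available. Lean on these libraries where they do the work, as an engineer would, in place of code of your own. Each camera call takes 0.05 s, during which the arm holds its last target. There are 200 camera calls.

## Task

Make up the two repair jobs. In the blue tray, stand the movement in the middle of the round seat, lower the glass bell over it so that the glass stands on the seat as its dust cover, and lay the black tweezers across the two notched rests; in the red tray, lay the diver's watch face up inside the round seat and the blue-handled case wrench across the two notched rests. Keep the glass upright and do not knock or press the movement with it, and leave the steel tweezers and the eye loupe where they are.

Things in the scene. Friction and masses are not known exactly. Their poses are not given: they have to be found in the camera images.
- tray_blue: Blue fixed tray, 160 (x) x 156 mm (y), rim 13 mm high; origin under its centre, z up, floor top z = 7 mm. Round seat: ring bead 84 mm inside, top z = 12, round x = 0, y = -28 mm, grey lining inside. Two black tool rests: bars 8 mm thick across x = +34 and -34 mm, notches 46 mm wide about y = +48 mm, notch floor z = 13, horns to z = 20: a tool lies along x over both. Paper ticket beside the ring.
- tray_red: Red fixed tray, 160 (x) x 156 mm (y), rim 13 mm high; origin under its centre, z up, floor top z = 7 mm. Round seat: ring bead 84 mm inside, top z = 12, round x = 0, y = -28 mm, grey lining inside. Two black tool rests: bars 8 mm thick across x = +34 and -34 mm, notches 46 mm wide about y = +48 mm, notch floor z = 13, horns to z = 20: a tool lies along x over both. Paper ticket beside the ring.
- movement_mid (a point): Watch movement in a round dark grey plastic ring, brass inside, 36 mm across, 9 mm high, 35 g; lying face up on the bench. Point at its centre, 4.5 mm above its underside, z up. Grip across the ring, any direction.
- bell_mid (a point): Clear glass bell with a glass knob, 67 mm across, 74 mm high, about 120 g, open below: hollow 60 mm wide, 42 mm high; it stands on a cutting mat 3 mm thick. Point on its axis, 37 mm above its lower edge, z up. The round knob is 24 mm across, its middle 26 mm above this point (63 mm above the lower edge): grip it there.
- watch_mid (a point): Diver's wristwatch, steel, black bezel, face up on its folded steel bracelet: 49 x 68 x 26 mm, about 160 g, on the mat (3 mm thick). Point in its middle, 13 mm above its underside, z up; y runs along the bracelet (68 mm). The round case is 46 mm across, its side wall 3 to 13 mm above this point: grip it across x.
- tweezers_black_mid (a point): Black tweezers, 13 x 118 x 9 mm, 18 g, lying on its side; point at its centre, 4.5 mm above its underside; long axis = its y, z up. Take across x: 14 mm wide there.
- opener_mid (a point): Case wrench with dark blue handle and steel two-pin head, 30 x 126 x 9 mm (handle 20 mm wide, the 30 mm wide head at -y from y = -33 mm on), about 160 g, lying flat; point at the middle of its length, on the handle, 4.5 mm above its underside; long axis = its y, z up. Take across x here.
- tweezers_steel_mid (a point): Bright steel tweezers, 13 x 125 x 9 mm, loose among the stock; belong to neither job, to be left. Point at their centre, long axis = y.
- loupe_mid (a point): Eye loupe, black with brass rim, 35 mm across and 30 mm high (the movement looks alike but is only 9 mm high), loose; to be left. Point at its centre, 15 mm up.
There are look-alikes about, which are no part of the job. What is shaped like the part that bears watch_mid but purple or yellow is not meant. What is shaped like the part that bears bell_mid but purple is not meant.

How it is judged:
By the outcome, as a careful person would: the job done as asked, in the order asked, and still so for the second after the job is handed in, with the robot touching nothing.
It also fails if it takes over 122 s, if anything falls off the work surface, if the arm or the gripper's body presses on something with over 40 N, if the wrist force passes 120 N, or if a joint passes its speed limit or range.

## Working session

There is one attempt and no reset: what is moved stays moved. The work goes in short steps, Python scripts to look and compute and a shell command to move; the robot and the scene stay as the last step left them, time stands still between calls to the robot, and variables do not carry over. Pictures are saved under pics/ and viewed, at most 15 in all, crops included, and the job is handed in when it is done.

```bash
mkdir -p pics
python3 - <<'E'
from workcell import bot
import cv2,numpy as np
print(bot.tip_reach,bot.observe())
for n in ["scene","top"]:
    f=bot.grab_frame(n); cv2.imwrite(f"pics/{n}0.png",f["img"][:,:,::-1])
    print(n,f["R"],f["t"],f["intrinsics"])
    for q in ["tray_blue","tray_red","movement_mid","bell_mid","watch_mid","tweezers_black_mid","opener_mid","tweezers_steel_mid","loupe_mid"]:
        print(q,[(np.round(d["xyz"],3).tolist(),round(d["conf"],2)) for d in bot.spot_point(q,f)[:4]])
E
```

```text
0.0726 {'clock': 0.0, 'qpos': array([ 1.119779  ,  0.52199939, -0.03629819,  1.59998008,  0.02116612,
        1.02108147, -0.11279599]), 'qd': array([ 0.00025648,  0.00075422, -0.0004059 ,  0.00039276, -0.00048777,
        0.001184  , -0.00047384]), 'joint_efforts': array([-1.50871278e-03, -9.27110553e+01,  1.97883099e+00, -3.69936311e+01,
        1.75639131e-02,  8.25243071e-03,  9.27771993e-06]), 'position': array([ 0.23217475, -0.58001718,  0.30334511]), 'tool_rot': array([-3.14050978e+00,  6.19057715e-05,  3.80767853e-01]), 'force': array([ 0.9393569 , -0.39658684,  0.48999783]), 'moment': array([-0.00202597,  0.00114559,  0.03698452]), 'finger_force': 0.0, 'grip_width': 0.0855609802175093}
scene [[-0.55552968 -0.8313908  -0.01327107]
 [-0.51002641  0.3533147  -0.784246  ]
 [ 0.65670377 -0.42890333 -0.62030806]] [0.42237828 0.28931555 1.21751704] [[494.65782304   0.         281.10792832]
 [  0.         494.65782304 211.94520708]
 [  0.           0.           1.        ]]
tray_blue [([0.483, 0.343, -0.004], 0.77)]
tray_red [([0.455, -0.292, -0.0], 0.67)]
movement_mid [([0.614, -0.
[... 582 characters left out ...]
]
 [  0.         488.29921538 209.13258226]
 [  0.           0.           1.        ]]
tray_blue [([0.48, 0.342, 0.002], 0.71)]
tray_red [([0.461, -0.294, 0.001], 0.85)]
movement_mid [([0.612, -0.291, 0.004], 0.58)]
bell_mid [([0.755, 0.326, 0.036], 0.8), ([0.362, 0.609, 0.039], 0.74), ([0.418, 0.154, 0.041], 0.5)]
watch_mid [([0.662, 0.495, 0.012], 0.57), ([0.436, 0.047, 0.004], 0.55), ([0.636, -0.052, 0.01], 0.54), ([0.545, 0.175, 0.014], 0.49)]
tweezers_black_mid [([0.424, -0.044, 0.01], 0.36)]
opener_mid [([0.427, -0.13, 0.006], 0.56)]
tweezers_steel_mid [([0.461, -0.292, -0.001], 0.74), ([0.439, 0.047, 0.006], 0.41)]
loupe_mid [([0.61, -0.29, 0.005], 0.72), ([0.566, 0.059, 0.014], 0.4)]
```

View pics/scene0.png

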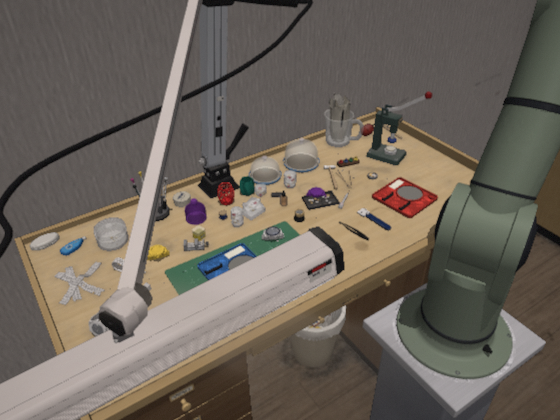

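View pics/top0.png

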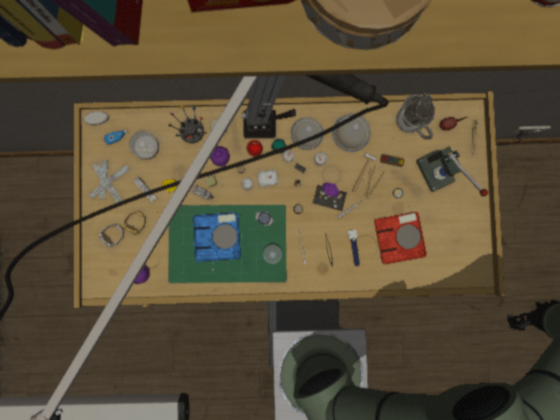

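```bash
cat > h.py <<'E'
from workcell import bot
import cv2,numpy as np
from scipy.spatial.transform import Rotation as Rt
def ray(f,uv):
    "world ray of a fixed camera"
    d=f["R"].T@np.linalg.solve(f["intrinsics"],[uv[0],uv[1],1.]); return -f["R"].T@f["t"],d
def on_plane(f,uv,z):
    c,d=ray(f,uv); return c+d*(z-c[2])/d[2]
def tri(fa,a,fb,b):
    c1,d1=ray(fa,a);c2,d2=ray(fb,b);d1/=np.linalg.norm(d1);d2/=np.linalg.norm(d2)
    s=np.linalg.lstsq(np.c_[d1,-d2],c2-c1,rcond=None)[0]
    return (c1+s[0]*d1+c2+s[1]*d2)/2,np.linalg.norm(c1+s[0]*d1-c2-s[1]*d2)
E
python3 - <<'E'
from h import *
s=bot.grab_frame("scene");t=bot.grab_frame("top")
for n,a,b in [("joint",(125,310),(45,412)),("end beam",(330,258),(183,408)),("thin",(190,10),(250,80))]: print(n,tri(s,a,t,b))
im=t["img"][130:300,160:440]; cv2.imwrite("pics/c1.png",cv2.resize(im,None,fx=2.8,fy=2.8,interpolation=cv2.INTER_CUBIC)[:,:,::-1])
for q in ["tray_blue","tray_red","opener_mid","tweezers_black_mid","watch_mid"]:
    for d in bot.trace(q,t)[:4]:
        m=d["region"].astype(np.uint8); p=np.argwhere(m)[:,::-1].astype(np.float32)
        (c,wh,a)=cv2.minAreaRect(p); bx=cv2.boxPoints((c,wh,a))
        z=.013 if "tray" in q else .006
        W=np.array([on_plane(t,x,z) for x in bx]); e=W[1]-W[0];g=W[2]-W[1]
        print(q,round(d["conf"],2),np.round(c),np.round(W.mean(0)[:2],4),"sides",np.round([np.linalg.norm(e),np.linalg.norm(g)],3),"ang",np.round(np.degrees([np.arctan2(e[1],e[0]),np.arctan2(g[1],g[0])]),1))
E
```

```text
joint (array([0.06276616, 0.71008989, 0.48265706]), np.float64(0.005021674669794105))
end beam (array([0.03861652, 0.3864905 , 0.42104245]), np.float64(0.013203704287863204))
thin (array([0.83671431, 0.20915897, 0.59670443]), np.float64(0.03250378003770146))
tray_blue 0.81 [216. 237.] [0.4806 0.3456] sides [0.16  0.163] ang [ -88.  -177.8]
tray_red 0.88 [400. 238.] [ 0.4581 -0.2885] sides [0.161 0.16 ] ang [ -81.6 -172.7]
opener_mid 0.7 [353. 248.] [ 0.4283 -0.1272] sides [0.028 0.119] ang [ -85.9 -176.5]
opener_mid 0.62 [272. 254.] [0.4156 0.1536] sides [0.062 0.062] ang [-91.6 178.3]
opener_mid 0.28 [398. 193.] [ 0.6145 -0.2886] sides [0.031 0.033] ang [ -65.1 -155.9]
watch_mid 0.6 [330. 190.] [ 0.6317 -0.0548] sides [0.042 0.059] ang [ -65.  -155.5]
watch_mid 0.54 [264. 219.] [0.5378 0.1787] sides [0.044 0.061] ang [ -46.5 -136.6]
watch_mid 0.16 [216. 237.] [0.4808 0.3444] sides [0.158 0.165] ang [ -88.6 -178.3]
```

View pics/c1.png

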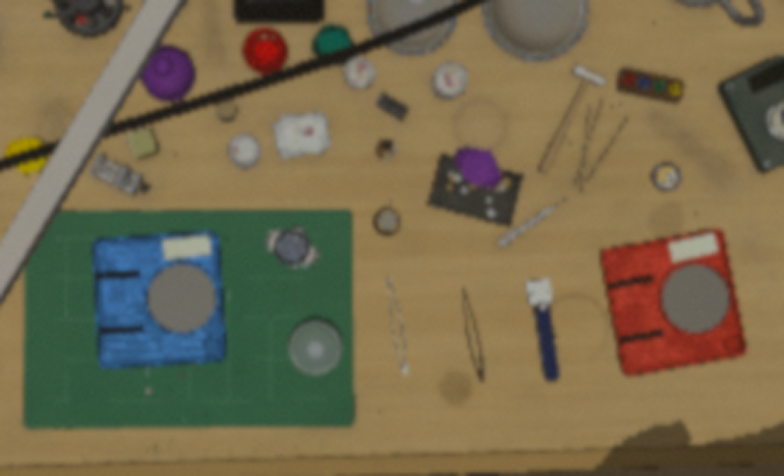

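```bash
python3 -m jog '[[[0,0,0,0,0,0.127,1],[0,0,0,0,0,0.127,1],[0,0,0,0,0,0.127,1]]]' 60; python3 -m jog '[[[37,-29,5,0,0,0,1],[37,-29,5,0,0,0,1],[37,-29,5,0,0,0,1],[37,-29,5,0,0,0,1],[37,-29,5,0,0,0,1]]]'; python3 -m jog '[[[37,-29,5,0,0,0,1],[37,-29,5,0,0,0,1],[37,-29,5,0,0,0,1],[37,-29,5,0,0,0,1],[37,-29,5,0,0,0,1]]]'; python3 -m jog '[[[0,0,0,0,0,0,1],[0,0,0,0,0,0,1]]]'
cat >> h.py <<'E'
def pose():
    o=bot.observe(); return o,Rt.from_euler("xyz",o["tool_rot"]).as_matrix(),o["position"]
def wray(f,uv,R,p):
    "world ray of the fisheye wrist camera"
    K=f["intrinsics"];a=np.array([(uv[0]-K[0,2])/K[0,0],(uv[1]-K[1,2])/K[1,1]]);r=np.hypot(*a)+1e-12
    d=np.r_[np.sin(r)*a/r,np.cos(r)];T=f["tool_from_camera"]
    return R@T[:3,3]+p,R@T[:3,:3]@d
def wplane(f,uv,z,R,p):
    c,d=wray(f,uv,R,p); return c+d*(z-c[2])/d[2]
def wproj(f,X,R,p):
    T=f["tool_from_camera"];K=f["intrinsics"];q=T[:3,:3].T@(R.T@(np.asarray(X)-p)-T[:3,3])
    r=np.arctan2(np.hypot(q[0],q[1]),q[2]);s=r/np.hypot(q[0],q[1]); return K[0,0]*s*q[0]+K[0,2],K[1,1]*s*q[1]+K[1,2]
def look(name,qs,view=True,ztop={}):
    o,R,p=pose();f=bot.grab_frame("wrist")
    if view: cv2.imwrite(f"pics/{name}.png",f["img"][:,:,::-1])
    print("clock",round(o["clock"],2),"q",np.round(o["qpos"],2),"p",np.round(p,4),"rpy",np.round(o["tool_rot"],3),"grip",o["grip_width"])
    for q in qs:
        print(q,[(np.round(d["xyz"],4).tolist(),round(d["conf"],2)) for d in bot.spot_point(q,f)[:3]])
        for d in bot.trace(q,f)[:2]:
            pts=np.argwhere(d["region"])[:,::-1]
            if len(pts)<20: continue
            W=np.array([wplane(f,x,ztop.get(q,.006),R,p)[:2] for x in pts.astype(float)])
            c,wh,a=cv2.minAreaRect((W*1000).astype(np.float32));bx=cv2.boxPoints((c,wh,a));e=bx[1]-bx[0];g=bx[2]-bx[1]
            if np.linalg.norm(e)<np.linalg.norm(g): e,g=g,e
            print("   mask",round(d["conf"],2),"px",np.round(pts.mean(0)),"c mm",np.round(c,1),"long,short",np.round([np.linalg.norm(e),np.linalg.norm(g)],1),"long ang",round(np.degrees(np.arctan2(e[1],e[0]))%180,1))
    return f,R,p
E
python3 -c "
from h import *
f,R,p=look('w1',['movement_mid','loupe_mid','tray_red','opener_mid'],ztop={'movement_mid':.009,'tray_red':.013})
print(f['tool_from_camera'],f['intrinsics'])"
```

```text
clock: 1.65
position: [0.2322, -0.5803, 0.3039]
tool_rot: [3.142, -0.0, -0.006]
force: [0.4, -0.2, -0.1]
grip_width: 0.0852
finger_force: 0.0
clock: 2.15
position: [0.4186, -0.434, 0.2789]
tool_rot: [3.141, -0.0, -0.0]
force: [0.4, -0.5, -0.1]
grip_width: 0.0855
finger_force: 0.0
clock: 2.65
position: [0.6037, -0.2889, 0.2538]
tool_rot: [3.141, -0.0, -0.0]
force: [0.4, -0.4, -0.2]
grip_width: 0.0859
finger_force: 0.0
clock: 2.85
position: [0.6029, -0.2892, 0.2533]
tool_rot: [-3.141, 0.001, 0.002]
force: [-0.6, 0.1, -0.7]
grip_width: 0.0855
finger_force: 0.0
clock 2.85 q [ 0.36  0.64  0.    1.52 -0.    0.98 -1.21] p [ 0.6029 -0.2892  0.2533] rpy [-3.141e+00  1.000e-03  2.000e-03] grip 0.08549601349182194
movement_mid [([0.6132, -0.2909, 0.0012], 0.69), ([0.4619, -0.2909, 0.0011], 0.44)]
   mask 0.71 px [278. 179.] c mm [ 615.1 -290.6] long,short [34.8 34.3] long ang 117.0
loupe_mid [([0.568, 0.057, 0.0138], 0.72)]
   mask 0.87 px [ 11. 223.] c mm [564.   68.7] long,short [66.5 33.8] long ang 104.0
tray_red [([0.4557, -0.2925, 0.0009], 0.73)]
   mask 0.89 px [277. 301.] c mm [ 461.  -290.3] long,short [164.6 156.9] long ang 8.4
opener_mid [([0.6136, -0.291, 0.005], 0.54)]
   mask 0.46 px [134. 287.] c mm [ 487. -120.] long,short [23.5 10.3] long ang 132.6
[[ 1.17260988e-03 -9.59509047e-01 -2.81675368e-01  7.07837215e-02]
 [ 9.99999312e-01  1.11289982e-03  3.71958754e-04  4.81413594e-04]
 [-4.34213223e-05 -2.81675610e-01  9.59509692e-01 -6.93666135e-02]
 [ 0.00000000e+00  0.00000000e+00  0.00000000e+00  1.00000000e+00]] [[325.1922621    0.         276.39620932]
 [  0.         325.1922621  212.18313596]
 [  0.           0.           1.        ]]
```

View pics/w1.png

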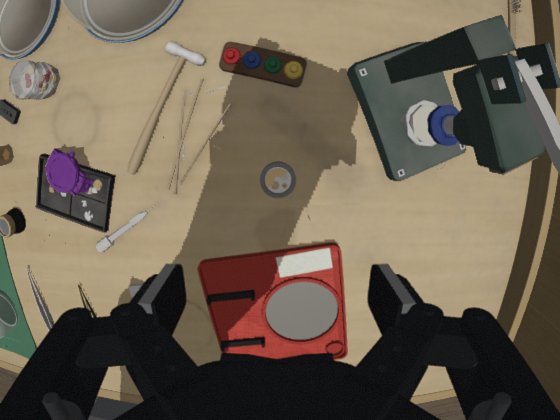

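```bash
python3 -m jog '[[[6,1,45,0,0,0,0.8],[5.4,0.6,45,0,0,0,0.8],[0,0,45,0,0,0,0.8],[0,0,31,0,0,0,0.8],[0,0,15,0,0,0,0.8]]]' 40; python3 -m jog '[[[0,0,0,0,0,0,0.8],[0,0,0,0,0,0,0.2],[0,0,0,0,0,0,0.2],[0,0,0,0,0,0,0.2],[0,0,0,0,0,0,0.2]]]';python3 -m jog '[[[0,0,0,0,0,0,0.2],[0,0,0,0,0,0,0.2]]]'
```

```text
clock: 3.8
position: [0.6125, -0.2915, 0.0699]
tool_rot: [-3.14, 0.003, -0.0]
force: [-0.8, 0.4, 1.0]
grip_width: 0.0682
finger_force: 0.0
clock: 4.3
position: [0.6146, -0.2924, 0.0752]
tool_rot: [3.14, -0.003, -0.0]
force: [-2.6, 1.1, 9.7]
grip_width: 0.0337
finger_force: 38.7
clock: 4.5
position: [0.6146, -0.2924, 0.0752]
tool_rot: [3.14, -0.003, -0.0]
force: [-1.7, 0.8, 10.6]
grip_width: 0.0335
finger_force: 38.7
```

```bash
python3 -m jog '[[[0,0,-15,0,0,0,0.2],[0,0,-40,0,0,0,0.2],[0,0,-40,0,0,0,0.2],[0,0,-35,0,0,0,0.2]]]';  python3 - <<'E'
from h import *
s=bot.grab_frame("scene");t=bot.grab_frame("top")
for uv in [(300,128),(240,157),(195,180),(150,199),(100,214)]:
    for z in (.1,.3,.5,.7,.9,1.1):
        X=on_plane(t,uv,z);q=s["intrinsics"]@(s["R"]@X+s["t"]);print(uv,z,np.round(X[:2],2),np.round(q[:2]/q[2]),end=" | ")
    print()
E
```

```text
clock: 4.9
position: [0.614, -0.2921, 0.2068]
tool_rot: [3.141, -0.002, -0.0]
force: [0.8, -0.2, -0.2]
grip_width: 0.0333
finger_force: 39.9
(300, 128) 0.1 [0.83 0.05] [257. 154.] | (300, 128) 0.3 [0.78 0.06] [258. 107.] | (300, 128) 0.5 [0.74 0.08] [260.  48.] | (300, 128) 0.7 [0.69 0.09] [262. -27.] | (300, 128) 0.9 [0.64 0.1 ] [ 265. -126.] | (300, 128) 1.1 [0.6  0.12] [ 269. -260.] | 
(240, 157) 0.1 [0.74 0.25] [217. 187.] | (240, 157) 0.3 [0.7  0.24] [220. 134.] | (240, 157) 0.5 [0.67 0.23] [224.  68.] | (240, 157) 0.7 [0.63 0.22] [228. -14.] | (240, 157) 0.9 [0.6 0.2] [ 234. -121.] | (240, 157) 1.1 [0.56 0.19] [ 242. -265.] | 
(195, 180) 0.1 [0.67 0.4 ] [183. 216.] | (195, 180) 0.3 [0.64 0.37] [188. 158.] | (195, 180) 0.5 [0.61 0.34] [193.  86.] | (195, 180) 0.7 [0.59 0.31] [200.  -3.] | (195, 180) 0.9 [0.56 0.28] [ 209. -117.] | (195, 180) 1.1 [0.54 0.25] [ 220. -269.] | 
(150, 199) 0.1 [0.61 0.55] [142. 247.] | (150, 199) 0.3 [0.59 0.5 ] [148. 183.] | (150, 199) 0.5 [0.57 0.45] [156. 105.] | (150, 199) 0.7 [0.55 0.4 ] [166.   9.] | (150, 199) 0.9 [0.53 0.35] [ 178. -113.] | (150, 199) 1.1 [0.51 0.3 ] [ 194. -273.] | 
(100, 214) 0.1 [0.56 0.71] [ 85. 283.] | (100, 214) 0.3 [0.55 0.64] [ 95. 212.] | (100, 214) 0.5 [0.54 0.57] [106. 127.] | (100, 214) 0.7 [0.52 0.5 ] [120.  23.] | (100, 214) 0.9 [0.51 0.43] [ 138. -108.] | (100, 214) 1.1 [0.5  0.36] [ 161. -278.] |
```

```bash
python3 -m jog '[[[-9,-40,0,0,0,0,0.2],[-11,-48,0,0,0,0,0.2],[-11,-48,0,0,0,0,0.2],[-11,-48,0,0,0,0,0.2],[-11,-48,0,0,0,0,0.2]]]'; python3 -m jog '[[[-11,-48,0,0,0,0,0.2],[-11,-48,0,0,0,0,0.2],[-11,-48,0,0,0,0,0.2],[-11,-48,0,0,0,0,0.2],[-11,-48,0,0,0,0,0.2]]]';python3 -m jog '[[[-11,-48,0,0,0,0,0.2],[-11,-48,0,0,0,0,0.2],[-4,-24,0,0,0,0,0.2],[0,0,0,0,0,0,0.2],[0,0,0,0,0,0,0.2]]]'
python3 -c "
from h import *
f,R,p=look('w2',['tray_blue','bell_mid','watch_mid','movement_mid'],ztop={'tray_blue':.013,'watch_mid':.027})
"
```

```text
clock: 5.5
position: [0.5601, -0.0582, 0.204]
tool_rot: [-3.142, -0.001, -0.0]
force: [1.7, 0.7, -1.5]
grip_width: 0.0335
finger_force: 39.9
clock: 6.0
position: [0.5052, 0.182, 0.204]
tool_rot: [-3.141, -0.001, -0.0]
force: [0.8, 0.4, -0.1]
grip_width: 0.0338
finger_force: 39.9
clock: 6.5
position: [0.4798, 0.3001, 0.2035]
tool_rot: [-3.141, -0.001, 0.001]
force: [-0.2, -1.4, -1.0]
grip_width: 0.0337
finger_force: 39.9
clock 6.5 q [-0.66  0.56 -0.01  1.85  0.01  0.74 -2.24] p [0.4798 0.3001 0.2035] rpy [-3.141e+00 -1.000e-03  1.000e-03] grip 0.03369655601251792
tray_blue [([0.4789, 0.3404, 0.0004], 0.7)]
   mask 0.68 px [224. 186.] c mm [479.2 342.2] long,short [160.9 156.7] long ang 2.4
bell_mid [([0.36, 0.606, 0.0396], 0.83), ([0.4403, 0.0475, 0.0024], 0.23)]
   mask 0.73 px [434. 275.] c mm [401.8 133.5] long,short [116.1  69. ] long ang 56.3
   mask 0.59 px [ 22. 305.] c mm [340.5 639.8] long,short [155.5  72.2] long ang 117.3
watch_mid [([0.5392, 0.18, 0.0112], 0.81), ([0.6607, 0.4995, 0.012], 0.56), ([0.4407, 0.0482, 0.001], 0.48)]
   mask 0.7 px [421. 139.] c mm [542.4 181.9] long,short [63.1 46.3] long ang 45.0
   mask 0.65 px [66. 20.] c mm [651.1 483.6] long,short [69.7 42.2] long ang 74.6
movement_mid [([0.4792, 0.2955, 0.131], 0.93)]
   mask 0.56 px [276. 270.] c mm [415.4 299.6] long,short [72.3 65. ] long ang 0.1
```

View pics/w2.png

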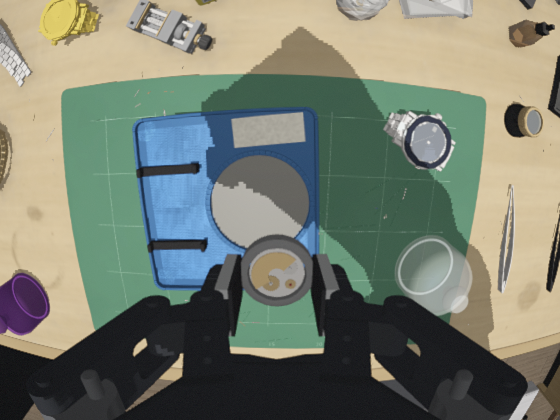

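Run:
```python
from h import *
f=bot.grab_frame("wrist");o,R,p=pose()
a=[wplane(f,x,.009,R,p)[:2] for x in [(210,205),(310,200),(260,152)]];print(np.round(a,4),"mid y",(a[0][1]+a[1][1])/2)
# gray lining fit: low saturation pixels inside tray region
X=[.4802,.314,.009];print("seat model px",wproj(f,X,R,p)," held px",wproj(f,[.4798,.3001,.2035-.0735],R,p))
P0=np.array([.603,-.2892,.2533]);R0=Rt.from_euler("xyz",[-3.141,.001,.002]).as_matrix()
b=[wplane(f,x,.009,R0,P0)[:2] for x in [(264,310),(340,310),(302,278),(302,341)]];print("red seat",np.round(b,4),np.mean(b,0))
```

```text
[[0.4798 0.3557]
 [0.4841 0.2711]
 [0.5242 0.3126]] mid y 0.31344493450008837
seat model px (np.float64(258.86912720545445), np.float64(204.45932177531432))  held px (np.float64(274.75360977974253), np.float64(269.7585892946409))
red seat [[ 0.465  -0.2759]
 [ 0.4636 -0.3637]
 [ 0.5069 -0.3178]
 [ 0.4186 -0.3213]] [ 0.46352987 -0.31967966]
```

```bash
python3 -m jog '[[[1.2,-13.4,20,0,0,0,0.2],[0,0,40,0,0,0,0.2],[0,0,35,0,0,0,0.2],[0,0,15,0,0,0,0.2],[0,0,5,0,0,0,0.2]]]'; python3 -m jog '[[[0,0,2.5,0,0,0,0.2],[0,0,2,0,0,0,0.2],[0,0,0,0,0,0,0.2]]]'
```

```text
clock: 7.5
position: [0.4807, 0.3131, 0.0867]
tool_rot: [3.14, 0.002, -0.0]
force: [0.3, 0.7, 0.2]
grip_width: 0.0335
finger_force: 40.0
clock: 7.8
position: [0.4815, 0.3138, 0.0844]
tool_rot: [-3.141, -0.001, -0.0]
force: [0.1, -0.4, -0.2]
grip_width: 0.0335
finger_force: 40.0
```

```bash
python3 -m jog '[[[0,0,1,0,0,0,0.2],[0,0,0,0,0,0,0.2]]]'; python3 -m jog '[[[0,0,0.7,0,0,0,0.2],[0,0,0,0,0,0,0.2]]]'
```

```text
clock: 8.0
position: [0.4813, 0.3136, 0.0829]
tool_rot: [-3.141, -0.001, -0.0]
force: [0.1, -0.5, -0.9]
grip_width: 0.0336
finger_force: 40.0
clock: 8.2
position: [0.4812, 0.3136, 0.0822]
tool_rot: [-3.141, -0.0, -0.0]
force: [-0.5, -1.2, 7.8]
grip_width: 0.0337
finger_force: 40.9
```

```bash
python3 -m jog '[[[0,0,0,0,0,0,0.5],[0,0,0,0,0,0,0.5],[0,0,-5,0,0,0,0.5],[0,0,-40,0,0,0,0.5],[0,0,-40,0,0,0,0.5]]]'; python3 -m jog '[[[0,0,-45,0,0,0,1],[-15,40,0,0,0,0,1],[-15,40,0,0,0,0,1],[-15,40,0,0,0,0,1],[-15,40,0,0,0,0,1]]]';python3 -m jog '[[[0,0,0,0,0,0,1],[0,0,0,0,0,0,1]]]'
python3 -c "
from h import *
f,R,p=look('w3',['movement_mid','bell_mid','watch_mid','loupe_mid'],ztop={'movement_mid':.017,'watch_mid':.027,'bell_mid':.066})
print(wproj(f,[.481,.3135,.017],R,p), wproj(f,[p[0],p[1],.066],R,p))
"
```

```text
clock: 8.7
position: [0.4806, 0.3132, 0.1674]
tool_rot: [3.14, 0.002, -0.0]
force: [0.7, 0.7, 0.5]
grip_width: 0.0426
finger_force: 0.0
clock: 9.2
position: [0.4202, 0.1521, 0.2121]
tool_rot: [-3.141, -0.001, -0.0]
force: [1.7, -1.0, 0.7]
grip_width: 0.0856
finger_force: 0.0
clock: 9.4
position: [0.4212, 0.153, 0.2123]
tool_rot: [-3.141, -0.001, -0.002]
force: [0.6, 0.9, 0.7]
grip_width: 0.0856
finger_force: 0.0
clock 9.4 q [-0.47  0.39 -0.01  2.14  0.01  0.62 -2.06] p [0.4212 0.153  0.2123] rpy [-3.141e+00 -1.000e-03 -2.000e-03] grip 0.08556094590707729
movement_mid [([0.4798, 0.3113, 0.0128], 0.81)]
   mask 0.68 px [102. 141.] c mm [480.8 309.5] long,short [38.2 34.6] long ang 85.9
bell_mid [([0.4172, 0.1559, 0.0371], 0.91), ([0.4807, 0.3134, 0.0098], 0.49)]
   mask 0.86 px [277. 214.] c mm [427.  151.7] long,short [62.5 58.2] long ang 0.0
watch_mid [([0.5385, 0.1779, 0.0139], 0.65)]
   mask 0.95 px [498.  10.] c mm [609.4 -54.3] long,short [49.9 27.5] long ang 105.8
   mask 0.59 px [247.  64.] c mm [536.9 175.9] long,short [61.1 47.4] long ang 91.5
loupe_mid [([0.5659, 0.0555, 0.0142], 0.93)]
   mask 0.92 px [387.  37.] c mm [569.2  56. ] long,short [45.8 33.6] long ang 122.4
(np.float64(97.2555247590237), np.float64(141.16462147901723)) (np.float64(275.66766554606573), np.float64(222.6225995224241))
```

View pics/w3.png

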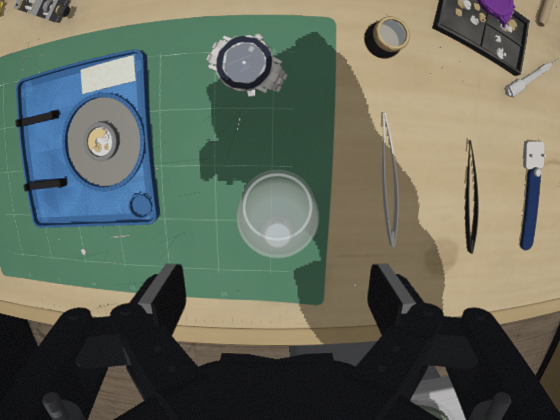

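```bash
python3 -m jog '[[[-5,-0.5,25,0,0,0,0.6],[0,0,30,0,0,0,0.6],[0,0,20,0,0,0,0.6],[0,0,6,0,0,0,0.6],[0,0,0,0,0,0,0.6]]]' 30; python3 -m jog '[[[0,0,0,0,0,0,0.1],[0,0,0,0,0,0,0.1],[0,0,0,0,0,0,0.1],[0,0,0,0,0,0,0.1],[0,0,0,0,0,0,0.1]]]'
```

```text
clock: 10.35
position: [0.4158, 0.154, 0.1303]
tool_rot: [3.141, 0.001, -0.0]
force: [-0.5, -0.4, 0.8]
grip_width: 0.051
finger_force: 0.0
clock: 10.85
position: [0.4164, 0.154, 0.1313]
tool_rot: [-3.141, -0.001, -0.001]
force: [-0.8, -2.7, 8.2]
grip_width: 0.0227
finger_force: 30.4
```

```bash
python3 -m jog '[[[0,0,-1,0,0,0,0.1],[0,0,-4,0,0,0,0.1],[0,0,-15,0,0,0,0.1],[0,0,-25,0,0,0,0.1],[0,0,-35,0,0,0,0.1]]]'; python3 -m jog '[[[0,0,-15,0,0,0,0.1],[0,0,-5,0,0,0,0.1],[0,0,0,0,0,0,0.1]]]'; python3 -c "
from h import *
f,R,p=look('w4',['bell_mid','tray_blue','movement_mid'],ztop={'tray_blue':.013,'movement_mid':.017})
"
```

```text
clock: 11.35
position: [0.4153, 0.1538, 0.211]
tool_rot: [3.141, 0.002, -0.0]
force: [-0.0, 0.1, -1.3]
grip_width: 0.0222
finger_force: 30.0
clock: 11.65
position: [0.4161, 0.1541, 0.231]
tool_rot: [-3.141, -0.001, -0.0]
force: [-0.1, -1.4, -1.4]
grip_width: 0.0226
finger_force: 30.0
clock 11.65 q [-0.48  0.35 -0.01  2.13  0.01  0.66 -2.07] p [0.4161 0.1541 0.231 ] rpy [-3.141e+00 -1.000e-03 -0.000e+00] grip 0.022630351314526228
bell_mid [([0.4199, 0.1538, 0.1421], 0.83)]
   mask 0.84 px [278. 240.] c mm [362.5 153. ] long,short [127.8 118. ] long ang 141.0
tray_blue [([0.4804, 0.3408, 0.0015], 0.95)]
   mask 0.92 px [ 97. 137.] c mm [478.7 341.7] long,short [164.4 160.5] long ang 92.5
movement_mid [([0.4802, 0.3109, 0.0106], 0.97), ([0.4213, 0.1552, 0.1389], 0.54)]
   mask 0.98 px [112. 134.] c mm [480.5 309.7] long,short [37.1 34.6] long ang 85.7
```

View pics/w4.png

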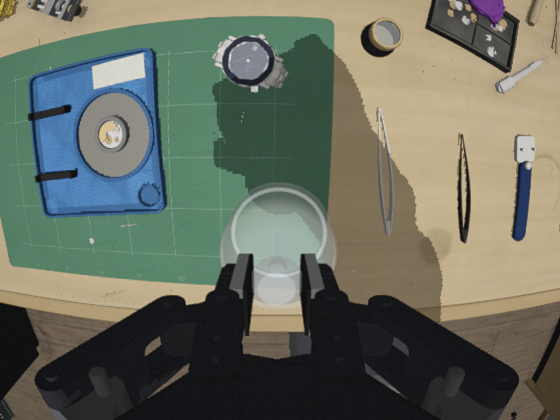

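```bash
python3 -m jog '[[[2,-5,0,0,0,0,0.1],[6,-15,0,0,0,0,0.1],[10,-25,0,0,0,0,0.1],[12,-32,0,0,0,0,0.1],[12,-32,0,0,0,0,0.1]]]'; python3 -m jog '[[[11,-27,0,0,0,0,0.1],[7,-15,0,0,0,0,0.1],[3,-8,0,0,0,0,0.1],[0,0,5,0,0,0,0.1],[0,0,20,0,0,0,0.1]]]'; python3 -m jog '[[[0,0,10,0,0,0,0.1],[0,0,5,0,0,0,0.1],[0,0,0,0,0,0,0.1]]]'; python3 -c "
from h import *
f,R,p=look('w5',['bell_mid','movement_mid'],ztop={'movement_mid':.017})
cv2.imwrite('pics/w5c.png',cv2.resize(f['img'][120:330,160:400],None,fx=2.5,fy=2.5)[:,:,::-1])
"
```

```text
clock: 12.5
position: [0.4586, 0.2655, 0.2307]
tool_rot: [-3.141, -0.0, -0.0]
force: [-1.1, -0.4, -1.3]
grip_width: 0.0224
finger_force: 30.0
clock: 13.0
position: [0.4795, 0.3131, 0.2064]
tool_rot: [-3.14, -0.002, -0.001]
force: [0.1, -0.3, -1.2]
grip_width: 0.0223
finger_force: 30.0
clock: 13.3
position: [0.4789, 0.3125, 0.1902]
tool_rot: [3.141, 0.001, -0.001]
force: [0.2, 0.1, -0.6]
grip_width: 0.0223
finger_force: 30.0
clock 13.3 q [-0.67  0.58 -0.02  1.84  0.02  0.72 -2.27] p [0.4789 0.3125 0.1902] rpy [ 3.141e+00  1.000e-03 -1.000e-03] grip 0.0222562737406364
bell_mid [([0.4826, 0.3114, 0.0969], 0.73), ([0.36, 0.6091, 0.0373], 0.69)]
   mask 0.69 px [278. 240.] c mm [442.3 311.6] long,short [110.4 101.4] long ang 141.8
   mask 0.55 px [ 23. 311.] c mm [338.3 641.8] long,short [165.1  72.7] long ang 127.2
movement_mid []
```

View pics/w5c.png

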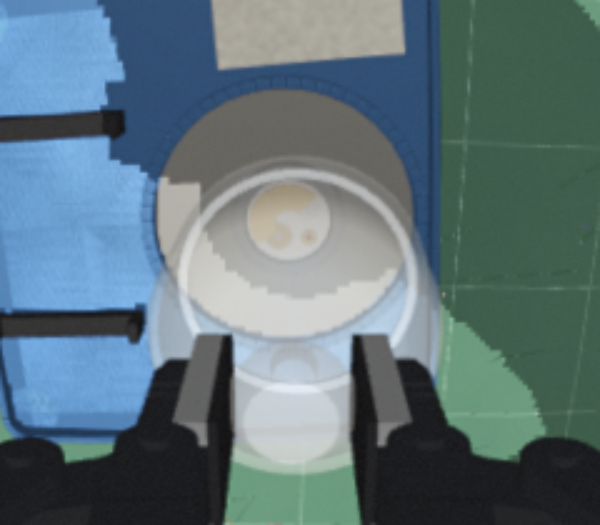

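Run:
```python
from h import *
o,R,p=pose();f=bot.grab_frame("wrist")
print(wplane(f,(279.2,231.2),p[2]-.1283,R,p),wplane(f,(275.2,208),.016,R,p),wplane(f,(160+284/2.5,120+214/2.5),.008,R,p))
```

```text
[0.47930016 0.31077214 0.06296699] [0.48173421 0.31354081 0.016     ] [0.48150719 0.3148611  0.008     ]
```

```bash
python3 -m jog '[[[1,-1.5,5,0,0,0,0.1],[1,-1.2,15,0,0,0,0.1],[0,0,15,0,0,0,0.1],[0,0,10,0,0,0,0.1],[0,0,5,0,0,0,0.1]]]'; python3 -m jog '[[[0,0,1.5,0,0,0,0.1],[0,0,0,0,0,0,0.1]]]';python3 -m jog '[[[0,0,1.5,0,0,0,0.1],[0,0,0,0,0,0,0.1]]]'
```

```text
clock: 14.1
position: [0.4806, 0.3153, 0.1389]
tool_rot: [3.14, 0.002, -0.0]
force: [-0.1, -0.7, -1.3]
grip_width: 0.0226
finger_force: 30.0
clock: 14.3
position: [0.4811, 0.3157, 0.1391]
tool_rot: [3.142, 0.0, -0.0]
force: [0.8, -0.7, -0.7]
grip_width: 0.0223
finger_force: 30.0
clock: 14.5
position: [0.4812, 0.3158, 0.1379]
tool_rot: [-3.141, -0.0, -0.0]
force: [0.3, 0.6, -0.7]
grip_width: 0.0223
finger_force: 30.0
```

```bash
python3 -m jog '[[[0,0,1.5,0,0,0,0.1],[0,0,0,0,0,0,0.1]]]';python3 -m jog '[[[0,0,1,0,0,0,0.1],[0,0,0,0,0,0,0.1]]]'
```

```text
clock: 14.7
position: [0.4811, 0.3157, 0.1362]
tool_rot: [-3.142, -0.0, -0.0]
force: [-0.1, -1.0, -1.4]
grip_width: 0.0225
finger_force: 30.0
clock: 14.9
position: [0.4814, 0.3154, 0.1357]
tool_rot: [3.142, -0.0, -0.001]
force: [-1.5, -2.8, 8.7]
grip_width: 0.0226
finger_force: 30.5
```

```bash
python3 -m jog '[[[0,0,0,0,0,0,0.6],[0,0,0,0,0,0,0.6],[0,0,0,0,0,0,0.6],[0,0,-10,0,0,0,0.6],[0,0,-35,0,0,0,0.6]]]'; python3 -m jog '[[[0,0,-40,0,0,0,0.6],[-6,44,0,0,0,0,0.6],[-7,45,0,0,0,0,0.6],[-7,45,0,0,0,0,0.6],[-7,45,0,0,0,0,0.6]]]';python3 -m jog '[[[-7,45,0,0,0,0,0.6],[-7,45,0,0,0,0,0.6],[-7,45,0,0,0,0,0.6],[-7,40,0,0,0,0,0.6],[0,0,0,0,0,0,0.6]]]'
python3 -m jog '[[[0,0,0,0,0,0,0.6]]]'
python3 -c "
from h import *
f,R,p=look('w6',['tweezers_black_mid','opener_mid','tweezers_steel_mid','bell_mid','movement_mid','watch_mid'],ztop={'movement_mid':.017,'bell_mid':.07})
"
```

```text
clock: 15.4
position: [0.48, 0.315, 0.1788]
tool_rot: [3.139, 0.004, 0.0]
force: [0.2, -0.4, 0.7]
grip_width: 0.0513
finger_force: 0.0
clock: 15.9
position: [0.4535, 0.1352, 0.221]
tool_rot: [-3.141, -0.001, 0.0]
force: [2.2, -1.1, -0.0]
grip_width: 0.0513
finger_force: 0.0
clock: 16.4
position: [0.4249, -0.043, 0.2209]
tool_rot: [3.14, -0.0, -0.007]
force: [0.1, 1.5, 0.0]
grip_width: 0.051
finger_force: 0.0
clock: 16.5
position: [0.4261, -0.039, 0.2208]
tool_rot: [-3.141, -0.001, -0.003]
force: [0.6, 1.2, 0.8]
grip_width: 0.0515
finger_force: 0.0
clock 16.5 q [-0.06  0.35  0.01  2.18 -0.01  0.62 -1.61] p [ 0.4261 -0.039   0.2208] rpy [-3.141e+00 -1.000e-03 -3.000e-03] grip 0.05148557867673206
tweezers_black_mid [([0.4246, -0.0401, 0.0046], 0.94), ([0.4252, -0.1293, 0.0062], 0.39)]
   mask 0.61 px [288. 250.] c mm [375.4 -50.8] long,short [15.5  5.3] long ang 13.7
opener_mid [([0.4247, -0.1298, 0.0083], 0.83)]
tweezers_steel_mid [([0.4388, 0.0491, 0.0015], 0.82)]
   mask 0.7 px [183. 204.] c mm [438.1  49.5] long,short [122.2  15.4] long ang 7.3
bell_mid []
movement_mid [([0.4567, -0.2917, 0.0035], 0.57)]
watch_mid [([0.5371, 0.1793, 0.0133], 0.97)]
   mask 0.76 px [56. 95.] c mm [540.2 183. ] long,short [74.  50.3] long ang 85.8
```

View pics/w6.png

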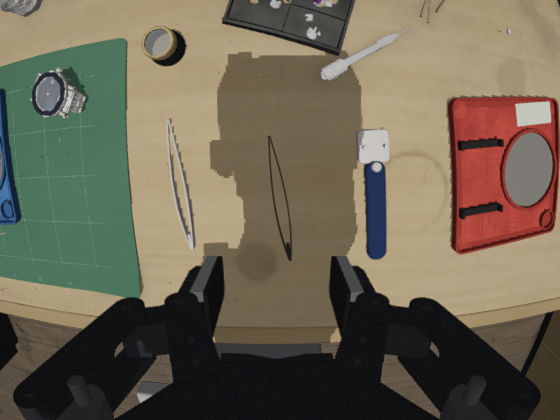

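Run:
```python
from h import *
o,R,p=pose();f=bot.grab_frame("wrist")
for n,a,b in [("tw",(269,137),(290,258)),("op",(373.5,129.5),(377,258.5)),("head",(357,146),(389,145)),("handle",(366.5,210),(386,210))]:
    A=wplane(f,a,.006,R,p);B=wplane(f,b,.006,R,p);d=A-B;print(n,np.round(A,4),np.round(B,4),"mid",np.round((A+B)/2,4),"L",np.linalg.norm(d),"ang",np.degrees(np.arctan2(d[1],d[0])))
```

```text
tw [ 0.4814 -0.0323  0.006 ] [ 0.368  -0.0518  0.006 ] mid [ 0.4247 -0.0421  0.006 ] L 0.11508510116365049 ang 9.763464599829181
op [ 0.4902 -0.125   0.006 ] [ 0.3659 -0.1383  0.006 ] mid [ 0.4281 -0.1316  0.006 ] L 0.12498409737708534 ang 6.116495944191774
head [ 0.4748 -0.1102  0.006 ] [ 0.4769 -0.1405  0.006 ] mid [ 0.4758 -0.1253  0.006 ] L 0.030361241051084037 ang 94.06202856152659
handle [ 0.4158 -0.1227  0.006 ] [ 0.4158 -0.1421  0.006 ] mid [ 0.4158 -0.1324  0.006 ] L 0.019468984759694576 ang 90.14064938738476
```

```bash
python3 -m jog '[[[-1.4,2.5,30,0,0,0,0.4],[0,0,40,0,0,-0.085,0.4],[0,0,40,0,0,-0.085,0.4],[0,0,25,0,0,0,0.4],[0,0,7,0,0,0,0.4]]]' 25; python3 -m jog '[[[0,0,0,0,0,0,0.4],[0,0,0,0,0,0,0.25]]]';python3 -m jog '[[[0,0,0,0,0,0,0],[0,0,0,0,0,0,0],[0,0,0,0,0,0,0]]]'; python3 -c "
from workcell import bot;print(bot.tip_reach)"
```

```text
clock: 17.7
position: [0.4236, -0.0408, 0.0761]
tool_rot: [-3.141, 0.004, 0.17]
force: [0.4, -0.6, -0.1]
grip_width: 0.0343
finger_force: 0.0
clock: 17.9
position: [0.4251, -0.0408, 0.0792]
tool_rot: [3.141, -0.001, 0.169]
force: [0.1, -0.2, 0.7]
grip_width: 0.022
finger_force: 0.0
clock: 18.2
position: [0.4252, -0.0408, 0.0794]
tool_rot: [3.141, -0.002, 0.17]
force: [-1.9, -0.7, 11.3]
grip_width: 0.0121
finger_force: 25.2
0.0726
```

```bash
python3 -m jog '[[[0,0,-10,0,0,0,0],[0,0,-30,0,0,0.065,0],[0,0,-40,0,0,0.065,0],[0,0,-21,0,0,0,0],[-0.9,-30,0,0,0,0,0]]]'; python3 -m jog '[[[-0.9,-47,0,0,0,0,0],[-0.9,-47,0,0,0,0,0],[-0.9,-47,0,0,0,0,0],[-0.9,-47,0,0,0,0,0],[-0.9,-47,0,0,0,0,0]]]';python3 -m jog '[[[-0.9,-47,0,0,0,0,0],[-0.9,-47,0,0,0,0,0],[-0.9,-47,0,0,0,0,0],[-0.9,-20,0,0,0,0,0],[0,0,0,0,0,0,0]]]'
python3 -c "
from h import *
f,R,p=look('w7',['tweezers_black_mid','bell_mid','tray_blue'],ztop={'tray_blue':.013,'tweezers_black_mid':.11})
"
```

```text
clock: 18.7
position: [0.4238, -0.013, 0.1829]
tool_rot: [3.141, -0.006, 0.035]
force: [1.2, 0.4, -1.4]
grip_width: 0.0119
finger_force: 24.4
clock: 19.2
position: [0.4082, 0.2258, 0.1805]
tool_rot: [-3.141, -0.001, 0.04]
force: [0.8, -0.8, -0.6]
grip_width: 0.0117
finger_force: 24.4
clock: 19.7
position: [0.3974, 0.3877, 0.1802]
tool_rot: [-3.139, -0.0, 0.044]
force: [-0.9, -0.3, -0.6]
grip_width: 0.0118
finger_force: 24.5
clock 19.7 q [-0.9   0.58  0.03  1.89 -0.02  0.67 -2.38] p [0.3974 0.3877 0.1802] rpy [-3.139 -0.     0.044] grip 0.01182974242964449
tweezers_black_mid [([0.3983, 0.3889, 0.1083], 0.98)]
   mask 0.66 px [276. 272.] c mm [399.1 387. ] long,short [113.6  12.5] long ang 1.7
bell_mid [([0.4836, 0.3164, 0.0437], 0.72), ([0.3607, 0.6103, 0.037], 0.7)]
   mask 0.93 px [388. 112.] c mm [482.3 303.2] long,short [85.1 76.4] long ang 76.9
   mask 0.65 px [ 39. 244.] c mm [345.6 637.4] long,short [143.5  75.2] long ang 110.3
tray_blue [([0.4791, 0.3422, 0.0009], 0.62)]
   mask 0.92 px [323. 110.] c mm [478.5 343. ] long,short [159.6 155.9] long ang 2.4
```

View pics/w7.png

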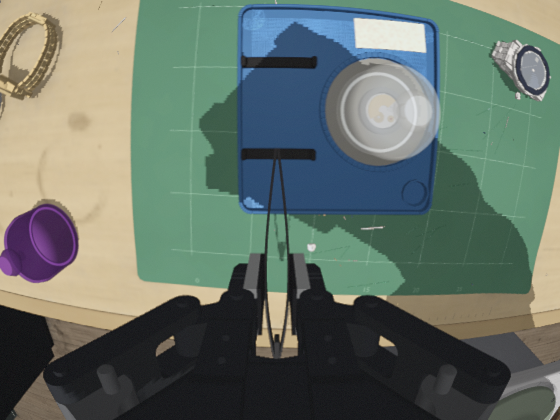

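```bash
python3 -m jog '[[[0,0,30,0,0,0,0],[0,0,30,0,0,0,0],[0,0,10,0,0,0,0],[10,0,0,0,0,0,0],[30,0,0,0,0,0,0]]]'; python3 -m jog '[[[30,0,0,0,0,0,0],[10,0,0,0,0,0,0],[0,0,5,0,0,0,0],[0,0,5,0,0,0,0],[0,0,3,0,0,0,0]]]';python3 -m jog '[[[0,0,1.5,0,0,0,0],[0,0,0,0,0,0,0]]]'
```

```text
clock: 20.55
position: [0.4381, 0.3868, 0.1102]
tool_rot: [-3.141, 0.001, 0.042]
force: [0.9, 0.4, 0.3]
grip_width: 0.0118
finger_force: 24.5
clock: 21.05
position: [0.4774, 0.3879, 0.0958]
tool_rot: [3.141, 0.001, 0.041]
force: [0.3, -0.3, -0.2]
grip_width: 0.0119
finger_force: 24.5
clock: 21.25
position: [0.478, 0.3879, 0.0945]
tool_rot: [3.141, 0.001, 0.04]
force: [-0.4, -0.3, -0.9]
grip_width: 0.0118
finger_force: 24.5
```

```bash
python3 -m jog '[[[0,0,1.2,0,0,0,0],[0,0,0,0,0,0,0]]]';python3 -m jog '[[[0,0,1,0,0,0,0],[0,0,0,0,0,0,0]]]'
```

```text
clock: 21.45
position: [0.4785, 0.3878, 0.0935]
tool_rot: [3.142, 0.0, 0.04]
force: [0.5, -1.1, 0.8]
grip_width: 0.0118
finger_force: 24.5
clock: 21.65
position: [0.4786, 0.3878, 0.0926]
tool_rot: [-3.141, -0.0, 0.04]
force: [-0.8, 0.6, 0.7]
grip_width: 0.0118
finger_force: 24.7
```

```bash
python3 -m jog '[[[0,0,0.7,0,0,0,0],[0,0,0,0,0,0,0],[0,0,0,0,0,0,0.25],[0,0,0,0,0,0,0.3],[0,0,-2,0,0,0,0.3]]]';python3 -m jog '[[[0,0,-10,0,0,0,0.3],[0,0,-20,0,0,0,0.3],[-30,0,0,0,0,0,0.3],[-40,0,0,0,0,0,0.3],[-10,0,-20,0,0,0,0.3]]]';python3 -m jog '[[[0,0,-35,0,0,0,0.6],[0,0,-25,0,0,0,0.6],[0,0,0,0,0,0,0.6]]]'
python3 -c "
from h import *
f,R,p=look('w8',['tweezers_black_mid','bell_mid','movement_mid','watch_mid'],ztop={'movement_mid':.013,'tweezers_black_mid':.02,'watch_mid':.027})
"
```

```text
clock: 22.15
position: [0.4785, 0.3876, 0.0936]
tool_rot: [3.141, 0.0, 0.04]
force: [-0.0, -0.2, 0.0]
grip_width: 0.0257
finger_force: 0.0
clock: 22.65
position: [0.3945, 0.384, 0.143]
tool_rot: [3.139, 0.004, 0.042]
force: [-0.0, -0.2, 0.6]
grip_width: 0.0255
finger_force: 0.0
clock: 22.95
position: [0.3996, 0.3855, 0.2077]
tool_rot: [-3.138, -0.004, 0.04]
force: [0.7, -0.7, 0.5]
grip_width: 0.0513
finger_force: 0.0
clock 22.95 q [-0.9   0.53  0.03  1.88 -0.02  0.72 -2.39] p [0.3996 0.3855 0.2077] rpy [-3.138 -0.004  0.04 ] grip 0.05125272456065299
tweezers_black_mid [([0.4801, 0.3904, 0.021], 0.76)]
   mask 0.85 px [279. 143.] c mm [477.2 385.6] long,short [115.8  13. ] long ang 178.5
bell_mid [([0.3547, 0.6083, 0.0378], 0.66), ([0.4833, 0.3143, 0.0427], 0.64)]
   mask 0.66 px [373. 115.] c mm [480.3 305.1] long,short [81.3 73.7] long ang 106.9
   mask 0.57 px [ 54. 237.] c mm [348.6 631.3] long,short [127.8  73.2] long ang 108.8
movement_mid []
   mask 0.6 px [318. 114.] c mm [478.7 342.7] long,short [159.1 155.8] long ang 2.5
watch_mid [([0.5371, 0.1791, 0.0139], 0.76)]
   mask 0.77 px [503.  71.] c mm [539.4 188.2] long,short [67.5 46.8] long ang 81.9
```

View pics/w8.png

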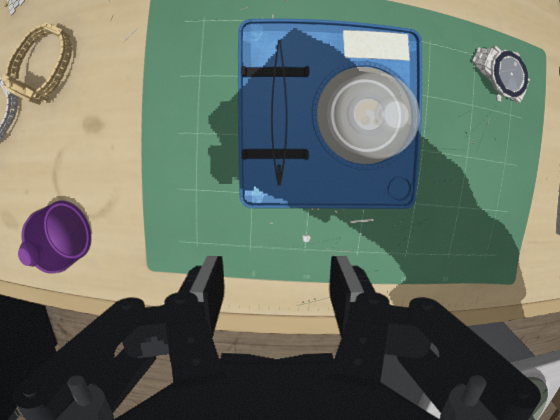

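```bash
python3 -m jog '[[[12,28,0,0,0,0,0.8],[19,44,0,0,0,0,0.8],[19,44,0,0,0,0,0.8],[19,44,0,0,0,0,0.8],[19,44,0,0,0,0,0.8]]]';python3 -m jog '[[[3.7,6.5,0,0,0,0,0.8],[0,0,0,0,0,0,0.8]]]'
python3 -c "
from h import *
f,R,p=look('w9',['watch_mid'],ztop={'watch_mid':.018})
u,v=wproj(f,[.5375,.179,.016],R,p);u,v=int(u),int(v);v0=max(0,v-70);u0=u-90;print(u,v,u0,v0)
cv2.imwrite('pics/w9c.png',cv2.resize(f['img'][v0:v0+140,u0:u0+180],None,fx=4,fy=4,interpolation=cv2.INTER_CUBIC)[:,:,::-1])
"
```

```text
clock: 23.9
position: [0.4952, 0.1824, 0.2036]
tool_rot: [3.142, 0.0, 0.04]
force: [0.8, 0.4, 0.0]
grip_width: 0.0684
finger_force: 0.0
clock: 24.1
position: [0.4993, 0.1763, 0.2036]
tool_rot: [3.141, 0.0, 0.037]
force: [-0.1, 0.9, -0.7]
grip_width: 0.0684
finger_force: 0.0
clock 24.1 q [-0.47  0.51  0.03  1.94 -0.02  0.69 -1.96] p [0.4993 0.1763 0.2036] rpy [3.141 0.    0.037] grip 0.06840732492202461
watch_mid [([0.539, 0.1779, 0.0144], 0.96)]
   mask 0.98 px [276. 160.] c mm [536.9 177.2] long,short [61.7 48. ] long ang 92.1
   mask 0.92 px [520.  81.] c mm [636.5 -52.6] long,short [65.4 51.7] long ang 47.7
274 160 184 90
```

View pics/w9c.png

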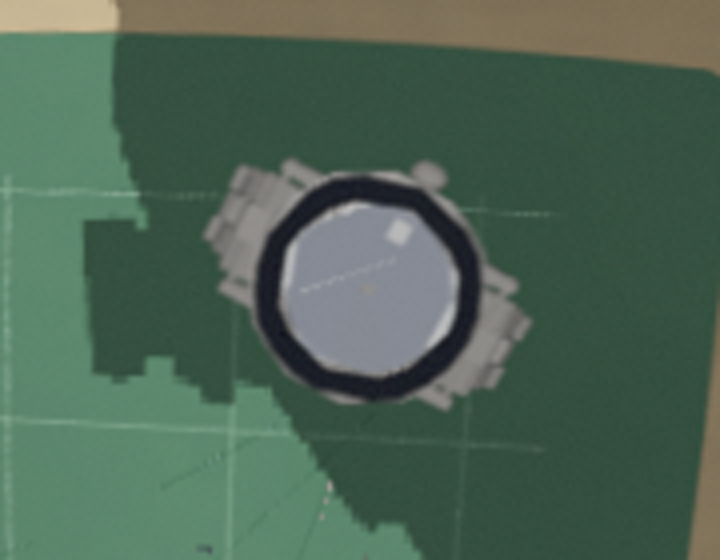

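Run:
```python
from h import *
o,R,p=pose();f=bot.grab_frame("wrist")
a=wplane(f,(276,162),.029,R,p);b=wplane(f,(184+225/4,90+203/4),.014,R,p);c=wplane(f,(184+511/4,90+355/4),.014,R,p)
print(a,b,c,(b+c)/2,np.linalg.norm(b-c),np.degrees(np.arctan2(*(b-c)[1::-1])), R.T@(a-p))
```

```text
[0.53649273 0.18078834 0.029     ] [0.55060261 0.20985681 0.014     ] [0.52219232 0.15116863 0.014     ] [0.53639747 0.18051272 0.014     ] 0.06520312342277827 64.16890251327416 [0.0385661  0.00019934 0.17459607]
```

```bash
python3 -m jog '[[[38.4,0.2,0,0,0,0,0.9],[0,0,0,0,0,-0.135,0.9],[0,0,0,0,0,-0.135,0.9],[0,0,10,0,0,-0.135,0.9],[0,0,10,0,0,-0.135,0.9]]]' 50;python3 -m jog '[[[0,0,10,0,0,-0.135,0.9],[0,0,10,0,0,-0.135,0.9],[0,0,10,0,0,-0.135,0.9],[0,0,10,0,0,-0.138,0.9],[0,0,20,0,0,0,0.9]]]'
python3 -m jog '[[[0,0,20,0,0,0,0.9],[0,0,12,0,0,0,0.9],[0,0,4,0,0,0,0.9],[0,0,0,0,0,0,0.9]]]'
```

```text
clock: 24.8
position: [0.5366, 0.1808, 0.1837]
tool_rot: [-3.141, -0.001, 0.588]
force: [0.8, -0.4, -0.4]
grip_width: 0.077
finger_force: 0.0
clock: 25.3
position: [0.537, 0.1807, 0.1241]
tool_rot: [3.141, -0.002, 1.13]
force: [0.9, 0.0, -0.2]
grip_width: 0.0769
finger_force: 0.0
clock: 25.7
position: [0.5368, 0.1797, 0.0877]
tool_rot: [-3.141, 0.0, 1.124]
force: [-0.5, -0.8, -0.0]
grip_width: 0.0772
finger_force: 0.0
```

```bash
python3 -m jog '[[[0,0,0,0,0,0,0.65],[0,0,0,0,0,0,0.5],[0,0,0,0,0,0,0.4],[0,0,0,0,0,0,0.4],[0,0,0,0,0,0,0.4]]]';python3 -m jog '[[[0,0,-3,0,0,0,0.4],[0,0,-20,0,0,0,0.4],[0,0,-40,0,0,0,0.4],[0,0,-35,0,0,0,0.4],[0,0,-10,0,0,0,0.4]]]'
python3 -c "
from h import *
f,R,p=look('w10',['watch_mid'],ztop={'watch_mid':.12})"
```

```text
clock: 26.2
position: [0.5375, 0.1793, 0.089]
tool_rot: [3.141, -0.001, 1.123]
force: [-2.6, -1.2, 11.6]
grip_width: 0.0435
finger_force: 49.0
clock: 26.7
position: [0.5381, 0.1795, 0.1996]
tool_rot: [3.138, -0.003, 1.122]
force: [0.2, 1.0, -2.1]
grip_width: 0.0435
finger_force: 51.5
clock 26.7 q [-0.23  0.57 -0.27  1.84  0.21  0.75 -1.06] p [0.5381 0.1795 0.1996] rpy [ 3.138e+00 -3.000e-03  1.122e+00] grip 0.04352739657791016
watch_mid [([0.5386, 0.1829, 0.1235], 0.94)]
   mask 0.59 px [277. 268.] c mm [537.3 177.2] long,short [69.7 49.7] long ang 62.5
```

```bash
python3 -m jog '[[[-25,7.7,0,0,0,0,0.4],[-43.8,13.6,0,0,0,0,0.4],[-43.8,13.6,0,0,0,0,0.4],[-43.8,13.6,0,0,0,0,0.4],[-43.8,13.6,0,0,0,0,0.4]]]';python3 -m jog '[[[-43.8,13.6,0,0,0,0,0.4],[-43.8,13.6,0,0,0,0,0.4],[-43.8,13.6,0,0,0,0,0.4],[-43.8,13.6,0,0,0,0,0.4],[-43.8,13.6,0,0,0,0,0.4]]]';python3 -m jog '[[[-43.8,13.6,0,0,0,0,0.4],[-18.5,5.4,0,0,0,0,0.4],[0,0,0,0,0,0,0.4],[0,0,0,0,0,0,0.4]]]'
python3 -c "
from h import *
f,R,p=look('w11',['tray_red','watch_mid','opener_mid'],ztop={'tray_red':.013,'watch_mid':.12})
hsv=cv2.cvtColor(f['img'],cv2.COLOR_RGB2HSV)
red=((hsv[...,1]>120)&((hsv[...,0]<10)|(hsv[...,0]>170))).astype(np.uint8)
print(wproj(f,[.4634,-.319,.008],R,p)); cv2.imwrite('pics/w11c.png',cv2.resize(f['img'][60:360,100:460],None,fx=2,fy=2)[:,:,::-1])"
```

```text
clock: 27.35
position: [0.5051, -0.0298, 0.1943]
tool_rot: [-3.139, 0.001, 1.123]
force: [1.4, -0.5, -1.8]
grip_width: 0.0436
finger_force: 51.5
clock: 27.85
position: [0.4715, -0.2566, 0.1942]
tool_rot: [-3.139, -0.0, 1.123]
force: [1.1, 0.2, -1.7]
grip_width: 0.0436
finger_force: 51.5
clock: 28.25
position: [0.4623, -0.319, 0.1943]
tool_rot: [-3.139, -0.001, 1.122]
force: [0.3, -0.1, -1.3]
grip_width: 0.0437
finger_force: 51.5
clock 28.25 q [ 0.68  0.57 -0.25  1.85  0.2   0.74 -0.13] p [ 0.4623 -0.319   0.1943] rpy [-3.139e+00 -1.000e-03  1.122e+00] grip 0.04365351967097495
tray_red [([0.4617, -0.289, 0.0008], 0.61)]
watch_mid [([0.4617, -0.3188, 0.1216], 0.55)]
   mask 0.59 px [276. 268.] c mm [ 462.1 -318.7] long,short [66.7 47.8] long ang 64.4
opener_mid [([0.4252, -0.1295, 0.0061], 0.85)]
   mask 0.89 px [142.  34.] c mm [ 427.5 -133.8] long,short [124.9  26.3] long ang 2.2
(np.float64(278.6513285106875), np.float64(206.79171404368734))
```

View pics/w11c.png

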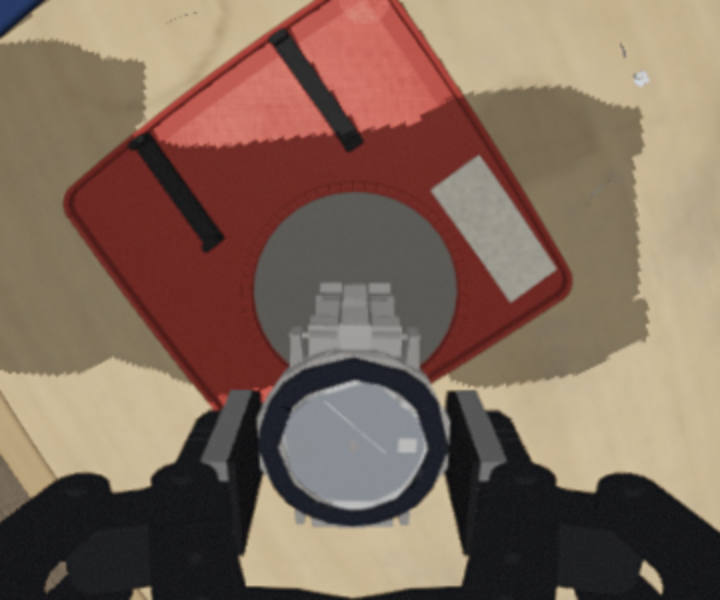

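```bash
python3 -c "
from h import *
o,R,p=pose();f=bot.grab_frame('wrist')
g=lambda u,v,z:wplane(f,(100+u/2,60+v/2),z,R,p)
a=g(143,140,.02);b=g(212,245,.02);c=g(282,38,.02);d=g(352,143,.02)
print(a,b,c,d,(a+b+c+d)/4,np.degrees(np.arctan2(*((c+d)-(a+b))[1::-1])))
"
python3 -m jog '[[[0.5,1,30,0,0,0,0.4],[0,0,40,0,0,0,0.4],[0,0,18,0,0,0,0.4],[0,0,8,0,0,0,0.4],[0,0,2,0,0,0,0.4]]]';python3 -m jog '[[[0,0,1,0,0,0,0.4],[0,0,0,0,0,0,0.4]]]';python3 -m jog '[[[0,0,1,0,0,0,0.4],[0,0,0,0,0,0,0.4]]]'
```

```text
[ 0.4175882  -0.22509742  0.02      ] [ 0.42306394 -0.27430446  0.02      ] [ 0.48287531 -0.21552346  0.02      ] [ 0.48898106 -0.26293238  0.02      ] [ 0.45312713 -0.24446443  0.02      ] 9.070419016365559
clock: 29.15
position: [0.464, -0.3191, 0.0974]
tool_rot: [-3.141, -0.0, 1.123]
force: [-0.2, 0.1, -2.0]
grip_width: 0.0438
finger_force: 51.5
clock: 29.35
position: [0.4644, -0.3197, 0.0978]
tool_rot: [3.14, 0.0, 1.123]
force: [0.4, -0.2, -2.0]
grip_width: 0.0437
finger_force: 51.5
clock: 29.55
position: [0.4641, -0.3195, 0.0963]
tool_rot: [3.141, 0.0, 1.123]
force: [0.2, -0.1, -2.4]
grip_width: 0.0441
finger_force: 51.5
```

```bash
python3 -m jog '[[[0,0,1.5,0,0,0,0.4],[0,0,0,0,0,0,0.4]]]';python3 -m jog '[[[0,0,1.2,0,0,0,0.4],[0,0,0,0,0,0,0.4]]]';python3 -m jog '[[[0,0,0.7,0,0,0,0.4],[0,0,0,0,0,0,0.4]]]'
```

```text
clock: 29.75
position: [0.4639, -0.3194, 0.0943]
tool_rot: [-3.142, -0.0, 1.123]
force: [0.9, 0.5, -1.6]
grip_width: 0.044
finger_force: 51.5
clock: 29.95
position: [0.464, -0.3195, 0.0933]
tool_rot: [3.141, 0.0, 1.123]
force: [-1.9, 0.6, 4.9]
grip_width: 0.0439
finger_force: 52.4
clock: 30.15
position: [0.464, -0.3195, 0.0932]
tool_rot: [3.141, 0.0, 1.123]
force: [-4.7, 2.5, 18.7]
grip_width: 0.0433
finger_force: 53.7
```

```bash
python3 -m jog '[[[0,0,-0.5,0,0,0,0.6],[0,0,0,0,0,0,0.8],[0,0,0,0,0,0,0.8],[0,0,-10,0,0,0,0.8],[0,0,-35,0,0,0,0.8]]]';python3 -m jog '[[[0,0,-30,0,0,0.135,0.8],[0,0,-30,0,0,0.135,0.6],[0,0,0,0,0,0.135,0.6],[0,0,0,0,0,0.135,0.6],[0,0,0,0,0,0.135,0.6]]]';python3 -m jog '[[[0,0,0,0,0,0.135,0.6],[0,0,0,0,0,0.135,0.6],[0,0,0,0,0,0.068,0.6],[0,0,0,0,0,0,0.6]]]';python3 -m jog '[[[-3,-38,0,0,0,0,0.6],[-3,-38,0,0,0,0,0.6],[-3,-38,0,0,0,0,0.6],[-3,-38,0,0,0,0,0.6],[-3,-39,0,0,0,0,0.6]]]';python3 -m jog '[[[0,0,0,0,0,0,0.6],[0,0,0,0,0,0,0.6]]]'
python3 -c "
from h import *
f,R,p=look('w12',['opener_mid','watch_mid'],ztop={'opener_mid':.008,'watch_mid':.033})
for d in bot.trace('opener_mid',f)[:1]: print(d['conf'],d['region'].sum())
hsv=cv2.cvtColor(f['img'],cv2.COLOR_RGB2HSV);m=((hsv[...,0]>105)&(hsv[...,0]<130)&(hsv[...,1]>130)).astype(np.uint8);m[:,:200]=0;m[:,350:]=0;m[300:]=0
n,l,s,c=cv2.connectedComponentsWithStats(m);i=1+s[1:,4].argmax();P=np.argwhere(l==i)[:,::-1].astype(float)
W=np.array([wplane(f,x,.008,R,p)[:2] for x in P]);cc,wh,a=cv2.minAreaRect((W*1000).astype(np.float32));print('handle',s[i],cc,wh,a)
"
```

```text
clock: 30.65
position: [0.4629, -0.3185, 0.1365]
tool_rot: [-3.137, -0.001, 1.123]
force: [-0.5, -0.2, 1.7]
grip_width: 0.0682
finger_force: 0.0
clock: 31.15
position: [0.464, -0.3194, 0.1989]
tool_rot: [3.141, -0.001, 0.442]
force: [0.0, 1.1, -0.1]
grip_width: 0.051
finger_force: 0.0
clock: 31.55
position: [0.4641, -0.3191, 0.1984]
tool_rot: [3.142, -0.0, 0.109]
force: [-0.1, -0.3, -0.6]
grip_width: 0.0512
finger_force: 0.0
clock: 32.05
position: [0.4277, -0.1299, 0.1983]
tool_rot: [-3.142, -0.001, 0.112]
force: [1.4, 0.7, -0.9]
grip_width: 0.0508
finger_force: 0.0
clock: 32.25
position: [0.4284, -0.1306, 0.1984]
tool_rot: [3.142, -0.001, 0.114]
force: [0.4, -0.6, 0.2]
grip_width: 0.0515
finger_force: 0.0
clock 32.25 q [ 0.15  0.41  0.01  2.15 -0.01  0.58 -1.29] p [ 0.4284 -0.1306  0.1984] rpy [ 3.142e+00 -1.000e-03  1.140e-01] grip 0.0515369479189848
opener_mid [([0.4232, -0.1288, 0.0035], 0.91)]
   mask 0.84 px [278. 194.] c mm [ 428.7 -132. ] long,short [126.1  30.3] long ang 6.1
watch_mid [([0.4652, -0.3206, 0.0157], 0.82)]
   mask 0.87 px [487. 195.] c mm [ 469.5 -311.8] long,short [66.8 48.2] long ang 46.5
0.84 3952
handle [ 267  168   22  106 2017] (413.5692138671875, -133.8104248046875) (93.65750885009766, 17.755075454711914) 6.119073390960693
```

```bash
python3 -m jog '[[[0.3,1.5,30,0,0,0.007,0.5],[0,0,40,0,0,0,0.5],[0,0,35,0,0,0,0.5],[0,0,11,0,0,0,0.5],[0,0,3,0,0,0,0.5]]]' 70;python3 -m jog '[[[0,0,0,0,0,0,0.5],[0,0,0,0,0,0,0.3],[0,0,0,0,0,0,0.1],[0,0,0,0,0,0,0.1],[0,0,0,0,0,0,0.1]]]'
```

```text
clock: 33.05
position: [0.4281, -0.1328, 0.0781]
tool_rot: [-3.141, 0.002, 0.102]
force: [-0.2, 0.7, 0.7]
grip_width: 0.0427
finger_force: 0.0
clock: 33.55
position: [0.4303, -0.1318, 0.0815]
tool_rot: [3.141, -0.005, 0.104]
force: [-5.0, 11.6, 55.9]
grip_width: 0.0087
finger_force: 28.4
```

```bash
python3 -m jog '[[[0,0,-3,0,0,0,0.2],[0,0,-5,0,0,0,0.5],[0,0,-30,0,0,0,0.5],[0,0,-40,0,0,0,0.5],[0,0,-40,0,0,0,0.5]]]';python3 -m jog '[[[0,0,0,0,0,0,0.5],[0,0,0,0,0,0,0.5]]]'
python3 -c "
from h import *
f,R,p=look('w13',['opener_mid'],ztop={'opener_mid':.008})
cv2.imwrite('pics/w13c.png',cv2.resize(f['img'][80:380,100:460],None,fx=2,fy=2)[:,:,::-1])
"
```

```text
clock: 34.05
position: [0.4282, -0.1327, 0.1987]
tool_rot: [-3.142, 0.0, 0.103]
force: [-0.1, 0.0, 0.6]
grip_width: 0.0425
finger_force: 0.0
clock: 34.25
position: [0.4289, -0.1327, 0.1981]
tool_rot: [3.141, -0.003, 0.103]
force: [-0.4, -0.0, -0.5]
grip_width: 0.0425
finger_force: 0.0
clock 34.25 q [ 0.16  0.42  0.01  2.15 -0.01  0.58 -1.29] p [ 0.4289 -0.1327  0.1981] rpy [ 3.141e+00 -3.000e-03  1.030e-01] grip 0.042512457298082056
opener_mid [([0.4232, -0.1325, 0.0054], 0.77)]
   mask 0.94 px [278. 195.] c mm [ 428.4 -134.7] long,short [125.4  29.4] long ang 5.5
```

View pics/w13c.png

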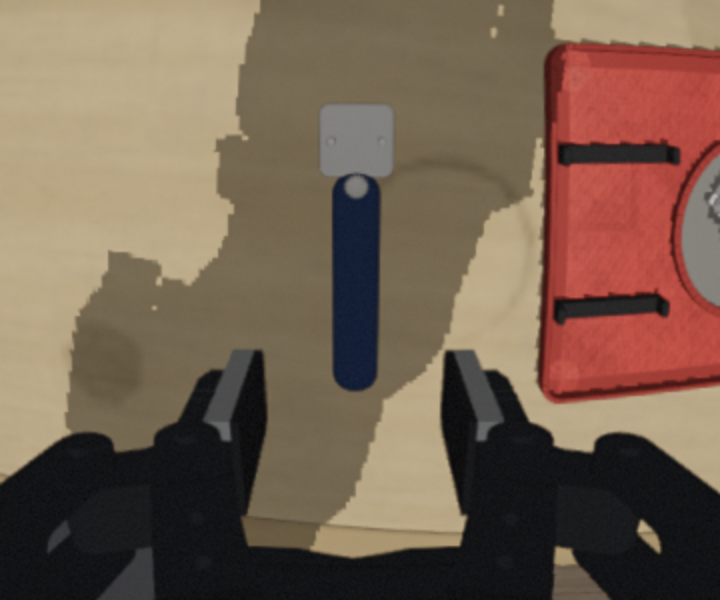

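```bash
python3 -m jog '[[[0,0.3,30,0,0,0,0.4],[0,0,40,0,0,0,0.4],[0,0,35,0,0,0,0.4],[0,0,14,0,0,0,0.4],[0,0,4,0,0,0,0.4]]]' 40;python3 -m jog '[[[0,0,0.5,0,0,0,0.35],[0,0,0.7,0,0,0,0.35],[0,0,0,0,0,0,0.35]]]';python3 -m jog '[[[0,0,0,0,0,0,0.28],[0,0,0,0,0,0,0.22],[0,0,0,0,0,0,0.16],[0,0,0,0,0,0,0.16]]]'
```

```text
clock: 34.9
position: [0.4271, -0.1326, 0.0716]
tool_rot: [-3.14, 0.005, 0.103]
force: [-13.0, 4.5, 48.9]
grip_width: 0.0341
finger_force: 24.5
clock: 35.2
position: [0.4287, -0.133, 0.0729]
tool_rot: [3.142, -0.0, 0.103]
force: [-0.4, 0.5, 0.3]
grip_width: 0.0301
finger_force: 0.0
clock: 35.6
position: [0.4287, -0.133, 0.0731]
tool_rot: [3.141, -0.0, 0.103]
force: [-1.0, 0.7, 8.8]
grip_width: 0.0183
finger_force: 38.8
```

```bash
python3 -m jog '[[[0,0,-3,0,0,0,0.16],[0,0,-20,0,0,0,0.16],[0,0,-30,0,0,-0.045,0.16],[0,0,-24,0,0,0,0.16],[1.6,20,0,0,0,0,0.16]]]';python3 -m jog '[[[3,37,0,0,0,0,0.16],[3,37,0,0,0,0,0.16],[0,19.7,0,0,0,0,0.16],[0,0,0,0,0,0,0.16],[0,0,0,0,0,0,0.16]]]'
python3 -c "
from h import *
f,R,p=look('w14',['opener_mid','tray_red','watch_mid'],ztop={'opener_mid':.083,'tray_red':.013,'watch_mid':.033})
print(p)"
```

```text
clock: 36.1
position: [0.434, -0.1513, 0.1524]
tool_rot: [3.141, -0.003, 0.15]
force: [0.2, -0.7, -2.4]
grip_width: 0.0182
finger_force: 39.5
clock: 36.6
position: [0.4526, -0.2442, 0.1496]
tool_rot: [-3.141, 0.0, 0.147]
force: [-0.9, 0.7, -1.1]
grip_width: 0.0185
finger_force: 39.5
clock 36.6 q [ 0.39  0.58 -0.02  2.01  0.02  0.55 -1.06] p [ 0.4526 -0.2442  0.1496] rpy [-3.141  0.     0.147] grip 0.018512961511451192
opener_mid [([0.4467, -0.2425, 0.0856], 0.8)]
   mask 0.66 px [277. 233.] c mm [ 457.7 -244.3] long,short [114.2  29.9] long ang 8.9
tray_red [([0.4598, -0.2905, -0.0007], 0.66)]
   mask 0.71 px [354. 189.] c mm [ 459.9 -290.5] long,short [156.3 155.8] long ang 8.4
watch_mid [([0.4617, -0.3171, 0.0155], 0.84)]
   mask 0.79 px [388. 230.] c mm [ 469.2 -315.5] long,short [64.5 46.3] long ang 40.9
[ 0.45255157 -0.24418676  0.14962428]
```

```bash
python3 -m jog '[[[0,0,20,0,0,0,0.16],[0,0,22,0,0,0,0.16],[0,0,12,0,0,0,0.16],[0,0,4,0,0,0,0.16],[0,0,2,0,0,0,0.16]]]';python3 -m jog '[[[0,0,1.5,0,0,0,0.16],[0,0,0,0,0,0,0.16]]]';python3 -m jog '[[[0,0,1.2,0,0,0,0.16],[0,0,0,0,0,0,0.16]]]';python3 -m jog '[[[0,0,1,0,0,0,0.16],[0,0,0,0,0,0,0.16]]]'
```

```text
clock: 37.45
position: [0.4529, -0.2442, 0.0897]
tool_rot: [-3.141, 0.0, 0.148]
force: [0.2, -1.0, -1.3]
grip_width: 0.0179
finger_force: 39.5
clock: 37.65
position: [0.4531, -0.2444, 0.0887]
tool_rot: [3.141, -0.001, 0.148]
force: [-0.7, -0.5, -1.3]
grip_width: 0.0186
finger_force: 39.5
clock: 37.85
position: [0.453, -0.2443, 0.0872]
tool_rot: [3.141, -0.0, 0.148]
force: [0.1, -0.5, -1.7]
grip_width: 0.0182
finger_force: 39.5
clock: 38.05
position: [0.453, -0.2443, 0.0861]
tool_rot: [3.141, -0.0, 0.148]
force: [-0.5, -0.1, 2.0]
grip_width: 0.0182
finger_force: 39.8
```

Contact. Release, lift away, and take the last picture.

```bash
python3 -m jog '[[[0,0,0.4,0,0,0,0.16],[0,0,0,0,0,0,0.28],[0,0,0,0,0,0,0.35],[0,0,0,0,0,0,0.35],[0,0,-5,0,0,0,0.35]]]';python3 -m jog '[[[0,0,-30,0,0,0,0.35],[0,0,-40,0,0,0,0.35],[0,0,-45,0,0,0,0.35],[0,0,-30,0,0,0,0.35],[0,0,0,0,0,0,0.35]]]'
python3 -c "
from h import *
f,R,p=look('w15',['opener_mid','tray_red','watch_mid'],ztop={'opener_mid':.02,'tray_red':.013,'watch_mid':.033})
t=bot.grab_frame('top');print([(q,[(np.round(d['xyz'],3).tolist(),round(d['conf'],2)) for d in bot.spot_point(q,t)[:3]]) for q in ['bell_mid','tweezers_black_mid','tweezers_steel_mid','loupe_mid']])
A=f['img'][100:400,150:510];B=t['img'][180:280,180:300]
B=cv2.resize(B,(432,360),interpolation=cv2.INTER_CUBIC);C=np.zeros((360,792,3),np.uint8);C[:300,:360]=A;C[:,360:]=B
cv2.imwrite('pics/fin.png',C[:,:,::-1])"
```

```text
clock: 38.55
position: [0.4527, -0.2442, 0.0903]
tool_rot: [-3.141, 0.001, 0.148]
force: [0.1, -0.2, 0.5]
grip_width: 0.0297
finger_force: 0.0
clock: 39.05
position: [0.4541, -0.2449, 0.2398]
tool_rot: [3.138, -0.005, 0.147]
force: [-0.0, -0.2, 0.0]
grip_width: 0.0299
finger_force: 0.0
clock 39.05 q [ 0.39  0.43 -0.02  1.95  0.01  0.75 -1.05] p [ 0.4541 -0.2449  0.2398] rpy [ 3.138 -0.005  0.147] grip 0.029856011183195686
opener_mid [([0.4472, -0.2407, 0.0196], 0.93)]
tray_red [([0.4621, -0.2915, 0.0011], 0.81), ([0.4506, -0.2421, 0.0217], 0.68)]
   mask 0.72 px [324. 191.] c mm [ 458.6 -291.3] long,short [161.2 158. ] long ang 8.4
watch_mid [([0.4621, -0.318, 0.0195], 0.96), ([0.6352, -0.0581, 0.009], 0.88)]
   mask 0.76 px [114.  11.] c mm [612.3 -68.2] long,short [61.6 27.1] long ang 86.0
   mask 0.59 px [355. 201.] c mm [ 467.2 -316.7] long,short [60.8 46.5] long ang 36.7
[('bell_mid', [([0.481, 0.343, 0.001], 0.69), ([0.481, 0.314, 0.045], 0.62), ([0.362, 0.608, 0.036], 0.59)]), ('tweezers_black_mid', [([0.479, 0.39, 0.022], 0.48)]), ('tweezers_steel_mid', [([0.439, 0.048, 0.006], 0.38)]), ('loupe_mid', [([0.566, 0.059, 0.009], 0.44)])]
```

View pics/fin.png

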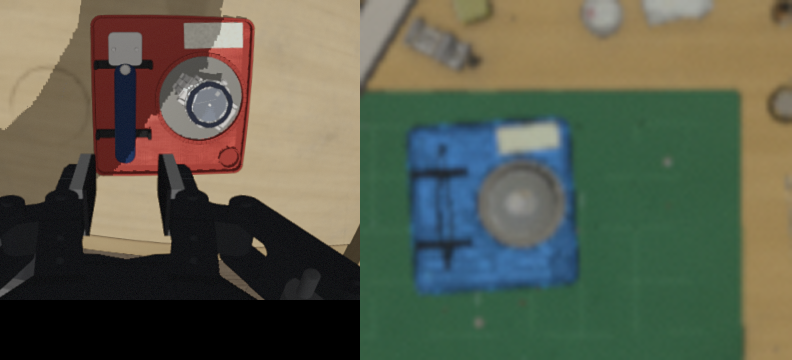

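```bash
python3 -c "
from workcell import bot;print(bot.job_done())"
```

```text
the job is handed in; nothing more can be done
None
```

I finished both trays as asked and handed the job in at about 39 s of the allowed 122 s; the last pictures show every piece in place and the steel tweezers and loupe where they were, though the first wrench grip slipped off its handle and had to be redone.

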